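# Snap the nail-kit case shut

## Task

Shut the small blue nail-kit case: press the free edge of its half-open lid down until the spring catch clicks and the lid stays shut flat. Leave the pink hair-tie case open as it is, and leave the orange cup standing where it is.

Things in the scene. Friction and masses are not known exactly. Their poses are not given: they have to be found in the camera images.
- nail_case: Blue plastic nail-kit case, fixed on the crate, 100 x 76 x 36 mm shut, a nail clipper inside. Origin: centre of its underside (z = 0, the crate top). z up; x points from the hinge to the free, catch side of the lid; y along the hinge. Hinge line at x = -46, z = 30 mm. Shut, the 6 mm thick flat lid reaches to x = +54 mm, upper face at z = 36 mm. Catch: middle of the free side, below the lid.
- nail_lid (a joint): Angle of the blue lid: 0 is shut flat, it grows to 1.2 rad as the free edge rises. The lid is 100 mm long from hinge line to free edge, 76 mm wide; its underside plane passes through the hinge line. A stiff hinge holds it where left. The last 0.1 rad work against the spring catch: a push of about 5 to 9 N near the free edge clicks it past, then it stays shut by itself.
- pink_lid (a joint): Angle of the lid of the pink hair-tie case, of the same shape and size as the blue one: 0 is shut, it grows as it opens. It stands half open and is to stay so.
- cup: Orange cup, open on top, 72 mm across the rim, 75 mm high, standing loose on the crate. Origin: centre of its underside.
Mind the look-alikes: they are no part of the job. Of the things shaped like the nail_case, the blue one is meant.

How it is judged:
By the outcome, as a careful person would: the job done as asked, in the order asked, and still so for the second after the job is handed in, with the robot touching nothing.
It also fails if it takes over 27 s, if anything falls off the work surface, if the arm or the gripper's body presses on something with over 40 N, if the wrist force passes 120 N, or if a joint passes its speed limit or range.

## Robot

A 7-joint arm with a two-finger parallel gripper is mounted at the origin on the work surface. World frame = base frame: x ahead of the robot, y to its left, z up, the work surface at z = 0. Lengths are in mm, angles in rad, forces in N, time in s.
With the tool pointing down it reaches from about 350 to 900 mm from the base axis. Payload 7.2 kg.
Tool frame: the origin (TCP) lies between the finger pads; the fingertips stand 22 mm ahead of it and the grasp point (between the pads) lies 3 mm ahead of it; x points along the fingers, z is the direction in which the jaws open and shut, and the axes are right-handed (so a half turn about x gives the same grasp; the last joint's range is limited). The gripper opens to 85 mm and grips with 20 to 120 N. Pads are 22 mm wide; open, the fingers measure 114 mm over their backs; the gripper's body (76 mm by 85 mm) begins 54 mm behind the grasp point. The pads swing forward as they close: fully open they stand 13 mm farther back than shut.
Start: joints at [1.096, 0.411, -0.013, 1.596, 0.006, 1.134, -0.082], TCP at [247.284, -574.002, 253.297] pointing down, gripper open.
Joint ranges: [-2.95, 2.95], [-0.29, 1.99], [-1.47, 1.44], [0.14, 2.54], [-1.03, 4.17], [0.13, 1.85], [-2.86, 2.86]. Speed limits (rad/s): [2.39, 2.39, 3.01, 3.01, 3.14, 3.14, 3.14].

## Interface

Orientations are given as a unit quaternion [x, y, z, w].
In Python, from workcell import status, viewer, ctrl gives the robot as it stands. The module is installed in compiled form; this text tells all that it offers.
- The arm moves only by the tool send_rows, never from a script. Its argument "steps" is one flat list of numbers, 7 for each row, row after row: the closure, from -1 (fully open) to 1 (shut), then the shift along the world's x, y, z in m, then the turn, a rotation vector about the world's x, y, z in rad. A call has exactly 8 rows; each row shifts and turns the commanded pose from where the row before left it; what a row does not reach is not made up. A row lasts 1/8 s, in which the tool goes at most 62.5 mm and 10.7 degrees, less where a joint would pass 70% of its speed; a pose out of reach is approached as far as the arm can. A call is refused whole if a number of a shift passes 0.0625 or a number of a turn 0.188, either way. A call with a gripper value outside its range is refused whole. The fingers move at their own pace and stop on an object; "newtons" is the grip in N (left out, the last holds). Time passes only in rows, so rows that do not move let the fingers close, or fill a call up. It gives the time, the measured TCP pose, the force and the opening at its end, in the units of the state.
- status.state(): the state, without advancing time (a new reading comes with each control period).
- viewer.capture(name): name is "scene" or "side" or "wrist"; returns a dict with "image" (480x640x3 uint8, blue, green, red), "vfov" (degrees; the focal length in pixels is half the picture's height over the tangent of half this angle, whatever the lens; pixels are square), "cx", "cy" (the principal point, pixels), "pose" (4x4, takes a point from camera to world coordinates). Camera axes: x right, y up, looking along -z (the intrinsics and any distortion apply to the point x, -y, -z); pixel columns grow to the right and rows downward; lengths in mm; the calibration is good to about 2 mm. A picture is of the moment at which its call begins. There is no depth.
- ctrl.sign_off(): hands the job in, once; it reports no verdict.
The state is a dict: "clock": time; "joint_pos": joint angles; "qd": joint speeds; "tau": joint torques, N m; "tcp_pos": TCP position; "orientation": TCP orientation; "wrist_force": force on the tool from outside, world axes, zero at the start; "ft_torque": the same for the moment, N m; "grip_width": opening from 0.0 (shut) to 1.0 (fully open).
Only numpy, scipy, OpenCV 4.12 (cv2) and the standard library are available. Lean on these libraries where they do the work, as an engineer would, in place of code of your own. Each camera call takes 0.05 s, during which the arm holds its last target.

## Working session

There is one attempt and no reset: what is moved stays moved. The work goes in short steps, Python scripts to look and compute and a tool call to move; the robot and the scene stay as the last step left them, time stands still between calls to the robot, and variables do not carry over. Pictures are saved under pics/ and viewed, and the job is handed in when it is done.

Besides the shell and the picture viewer there is one more tool, called after "Emit:" by a JSON object that holds its "method" and its "body", one argument or row to a line. send_rows: Moves the arm, as the interface text tells. Its arguments: {"type":"object","properties":{"steps":{"type":"array","items":{"type":"number"}},"newtons":{"type":"number"}},"required":["steps"]}

```bash
mkdir -p pics; python3 - <<'E'
from workcell import status, viewer
import cv2,numpy as np
print(status.state())
for n in ["scene","side","wrist"]:
    c=viewer.capture(n); cv2.imwrite(f"pics/{n}0.png",c["image"]); print(n,c["vfov"],c["cx"],c["cy"],[k for k in c if k not in("image",)]); print(np.round(c["pose"],3).tolist())
    np.savez(f"{n}0.npz",**{k:v for k,v in c.items()})
E
```

```text
{'clock': 0.0, 'joint_pos': array([ 1.09577638,  0.41189927, -0.01275032,  1.59704741,  0.00557537,
        1.13428235, -0.08216897]), 'qd': array([-0.00015482,  0.00092802, -0.00032621, -0.00050783, -0.00066755,
       -0.00021066,  0.0019314 ]), 'tau': array([ 3.99520222e-04, -6.00613689e+01,  6.82398062e-01, -2.99414188e+01,
        1.37916883e-02,  1.05596046e-02,  2.61525560e-05]), 'tcp_pos': array([ 247.11699867, -573.57272728,  252.45184018]), 'orientation': array([ 0.38895122,  0.59119942, -0.38837432,  0.59022502]), 'wrist_force': array([-0.98299944,  0.29400552,  0.39961638]), 'ft_torque': array([-0.0077006 , -0.00478682,  0.028859  ]), 'grip_width': 1.0015313118104532}
scene 42.11630817222898 324.18137859373803 234.21182300863052 ['vfov', 'cx', 'cy', 'pose']
[[0.544, -0.724, 0.423, 951.452], [0.839, 0.476, -0.264, -227.813], [-0.01, 0.499, 0.867, 863.525], [0.0, 0.0, 0.0, 1.0]]
side 53.67828034481107 329.4942171991125 238.5589716876761 ['vfov', 'cx', 'cy', 'pose']
[[0.719, 0.447, -0.532, 119.391], [-0.695, 0.436, -0.572, -467.12], [-0.024, 0.781, 0.624, 577.913], [0.0, 0.0, 0.0, 1.0]]
wrist 67.79424883213241 317.36789100268754 234.38728356995293 ['vfov', 'cx', 'cy', 'pose']
[[0.395, 0.879, 0.266, 314.328], [-0.919, 0.378, 0.113, -544.7], [-0.001, -0.289, 0.957, 373.829], [0.0, 0.0, 0.0, 1.0]]
```

View pics/scene0.png

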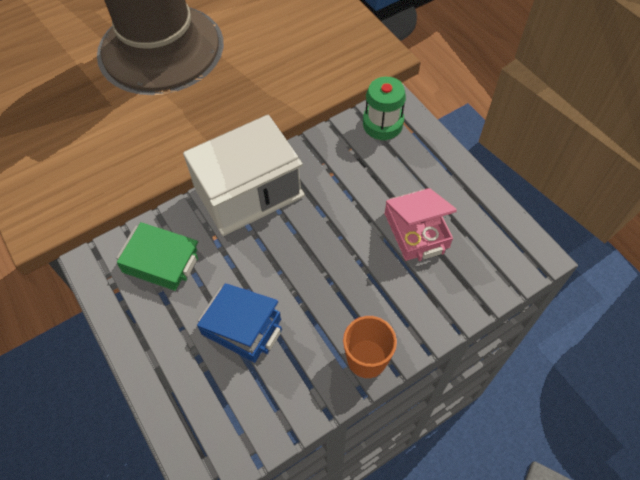

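View pics/side0.png

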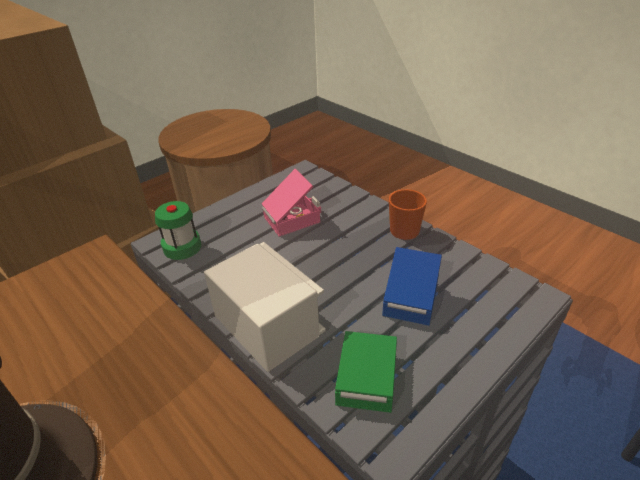

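View pics/wrist0.png

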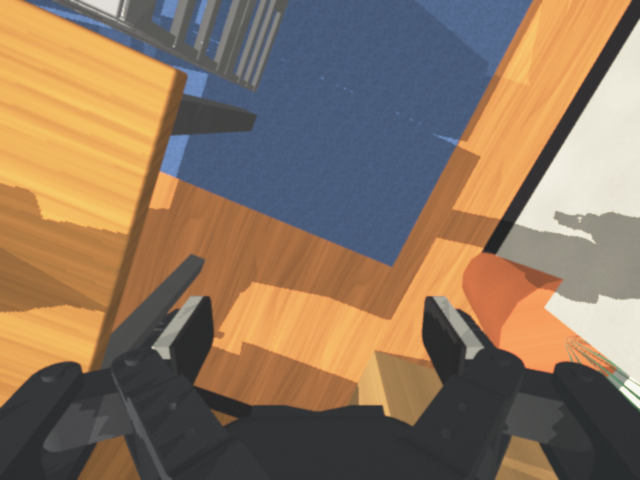

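```bash
python3 - <<'E'
import cv2,numpy as np
a=cv2.imread("pics/scene0.png")[270:380,180:310]
b=cv2.imread("pics/side0.png")[230:340,365:495]
o=np.hstack([cv2.resize(a,(390*1,330)),cv2.resize(b,(390,330))])
o=cv2.resize(o,None,fx=1.02,fy=1.02)
cv2.imwrite("pics/crop0.png",np.vstack([cv2.resize(np.hstack([a,b]),(780,330),interpolation=cv2.INTER_CUBIC)]))
for n in ["scene","side"]:
    im=cv2.imread(f"pics/{n}0.png");h=cv2.cvtColor(im,cv2.COLOR_BGR2HSV)
    m=cv2.inRange(h,(105,170,70),(120,255,255))
    k,l,s,c=cv2.connectedComponentsWithStats(m)
    for i in range(1,k):
        if s[i][4]>300:
            cn=cv2.findContours((l==i).astype(np.uint8),0,2)[0][0]
            print(n,s[i],cv2.approxPolyDP(cv2.convexHull(cn),2.5,True)[:,0].tolist())
E
```

```text
scene [199 309  80  52 568] [[278, 314], [266, 352], [254, 360], [209, 337], [199, 327], [272, 309]]
side [385 264  52  45 808] [[397, 265], [413, 265], [436, 277], [430, 306], [424, 308], [385, 298]]
```

View pics/crop0.png

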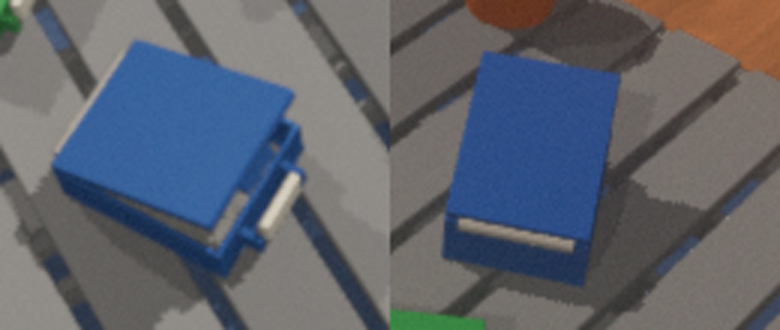

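```bash
cat > h.py <<'E'
import numpy as np
def ray(n,p,f=None):
    c=np.load(f or f"{n}0.npz"); F=240/np.tan(np.radians(float(c["vfov"]))/2); P=c["pose"]
    d=np.array([(p[0]-c["cx"])/F,-(p[1]-c["cy"])/F,-1.]); d=P[:3,:3]@d
    return P[:3,3],d/np.linalg.norm(d)
def tri(p,q,a="scene",b="side"):
    o1,d1=ray(a,p);o2,d2=ray(b,q)
    t=np.linalg.lstsq(np.c_[d1,-d2],o2-o1,rcond=None)[0]
    x,y=o1+t[0]*d1,o2+t[1]*d2
    return (x+y)/2,np.linalg.norm(x-y)
def onz(n,p,z):
    o,d=ray(n,p); return o+d*(z-o[2])/d[2]
def proj(n,X):
    c=np.load(f"{n}0.npz"); F=240/np.tan(np.radians(float(c["vfov"]))/2); P=c["pose"]
    v=P[:3,:3].T@(np.array(X)-P[:3,3]); return np.round([c["cx"]+F*v[0]/-v[2],c["cy"]-F*v[1]/-v[2]],1)
E
python3 - <<'E'
from h import *
C=dict(hf=((225,284),(384.7,300.7)),ff=((278,301.7),(396.3,247.3)),fn=((250,345.3),(441.7,254.3)),hn=((198.3,322.3),(431,309.3)))
R={}
for k,(p,q) in C.items():
    R[k],e=tri(p,q); print(k,R[k].round(1),round(e,1))
for a,b in [("hf","ff"),("hn","fn"),("hf","hn"),("ff","fn")]: print(a,b,(R[b]-R[a]).round(1),np.linalg.norm(R[b]-R[a]).round(1))
x=(R["ff"]+R["fn"]-R["hf"]-R["hn"])/2; print("angle",np.arctan2(x[2],np.hypot(x[0],x[1])),"yaw",np.degrees(np.arctan2(x[1],x[0])))
# other: red knob, cup base
print("knob",tri((387,89),(172,209)))
E
```

```text
hf [ 536.3 -142.5   32.8] 0.4
ff [617.5 -96.6  67. ] 1.8
fn [ 652.8 -161.7   69.5] 0.2
hn [ 570.3 -204.6   35.1] 2.6
hf ff [81.1 45.9 34.2] 99.3
hn fn [82.5 42.9 34.4] 99.2
hf hn [ 34.  -62.1   2.4] 70.9
ff fn [ 35.3 -65.1   2.5] 74.1
angle 0.3529181314593675 yaw 28.48265301483312
knob (array([396.59587327, 247.15500581,  88.6924364 ]), np.float64(1.9807001841480631))
```

```bash
python3 - <<'E'
from h import *
print(tri((272,121),(262,246)),tri((300,162),(321,290)),tri((187,157),(207,275)))
print("cup rim",tri((370,333),(407,199)), onz("scene",(369,372),0))
s=np.r_[247.1,-573.6]; print(np.r_[634,-130]-s)
from scipy.spatial.transform import Rotation as R
print(R.from_quat([ 0.38895122,  0.59119942, -0.38837432,  0.59022502]).as_matrix().round(3))
E
```

```text
(array([409.49175831,  13.96236621, 144.23472778]), np.float64(38.69169186815785)) (array([463.69154099,  -5.49706897,  65.05284169]), np.float64(120.59547539416427)) (array([334.87368872, -63.38494212, 138.46276799]), np.float64(99.62437400645331))
cup rim (array([730.11230033, -23.18337924,  78.03796038]), np.float64(6.746526466530619)) [753.52699905 -34.0706184    0.        ]
[386.9 443.6]
[[-0.001  0.918  0.396]
 [ 0.001  0.396 -0.918]
 [-1.    -0.    -0.002]]
```

Emit:
{"method": "send_rows", "body": {
  "steps": [1,0.02,0.02,0,0,0,0,1,0.035,0.04,0,0,0,0,1,0.035,0.04,0,0,0,0,1,0.035,0.04,0,0,0,0,1,0.035,0.04,0,0,0,0,1,0.035,0.04,0,0,0,0,1,0.035,0.04,0,0,0,0,1,0.035,0.04,0,0,0,0],
  "newtons": 60
}}

```text
clock: 1.15
tcp_pos: [513.1, -272.6, 253.2]
orientation: [0.389, 0.591, -0.389, 0.591]
wrist_force: [0.4, -0.7, -0.5]
grip_width: -0.001
```

Emit:
{"method": "send_rows", "body": {
  "steps": [1,0.03,0.036,0,0,0,0,1,0.03,0.036,0,0,0,0,1,0.03,0.036,0,0,0,0,1,0.031,0.035,0,0,0,0,1,0,0,-0.05,0,0,0,1,0,0,-0.05,0,0,0,1,0,0,-0.03,0,0,0,1,0,0,0,0,0,0]
}}

```text
clock: 2.15
tcp_pos: [631.4, -130.7, 120.4]
orientation: [0.388, 0.593, -0.389, 0.589]
wrist_force: [0.5, 0.9, -0.7]
grip_width: -0.001
```

```bash
python3 - <<'E'
from workcell import status, viewer
import cv2
s=status.state();print(s["tcp_pos"],s["wrist_force"])
a=viewer.capture("scene")["image"];b=viewer.capture("side")["image"]
import numpy as np
cv2.imwrite("pics/v1.png",np.hstack([a[200:440,120:440],b[180:420,300:620]]))
E
```

```text
[ 631.37169371 -130.68867873  120.42817156] [ 0.48350055  0.91929544 -0.67933076]
```

View pics/v1.png

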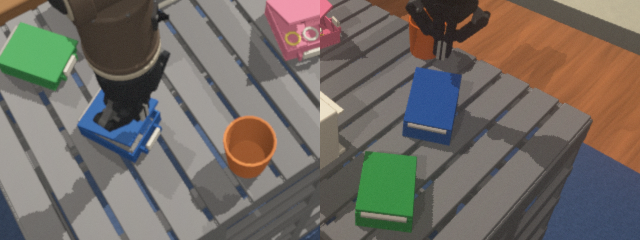

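Emit:
{"method": "send_rows", "body": {
  "steps": [1,-0.003,-0.002,-0.012,0,0,0,1,0,0,-0.01,0,0,0,1,0,0,-0.007,0,0,0,1,0,0,-0.005,0,0,0,1,0,0,-0.005,0,0,0,1,0,0,-0.005,0,0,0,1,0,0,-0.005,0,0,0,1,0,0,-0.003,0,0,0]
}}

```text
clock: 3.25
tcp_pos: [630.2, -133.0, 70.9]
orientation: [0.389, 0.591, -0.389, 0.591]
wrist_force: [0.9, 0.6, 1.6]
grip_width: -0.0
```

Emit:
{"method": "send_rows", "body": {
  "steps": [1,0.003,0.002,-0.003,0,0,0,1,0,0,-0.003,0,0,0,1,0,0,-0.003,0,0,0,1,0,0,-0.002,0,0,0,1,0,0,-0.002,0,0,0,1,0,0,-0.001,0,0,0,1,0,0,0,0,0,0,1,0,0,0,0,0,0]
}}

```text
clock: 4.25
tcp_pos: [633.3, -130.9, 57.9]
orientation: [0.389, 0.591, -0.389, 0.591]
wrist_force: [-3.1, 0.1, 6.9]
grip_width: 0.002
```

```bash
python3 - <<'E'
from workcell import status
s=status.state();print(s["tcp_pos"],s["wrist_force"],s["ft_torque"])
E
```

```text
[ 633.28151601 -130.88104059   57.90561931] [-3.05158428  0.06759036  6.9450042 ] [ 0.11520332  0.5471239  -0.01475403]
```

Emit:
{"method": "send_rows", "body": {
  "steps": [1,0,0,-0.001,0,0,0,1,0,0,-0.001,0,0,0,1,0,0,-0.001,0,0,0,1,0,0,-0.001,0,0,0,1,0,0,0,0,0,0,1,0,0,0,0,0,0,1,0,0,0,0,0,0,1,0,0,0,0,0,0]
}}

```text
clock: 5.25
tcp_pos: [633.5, -131.1, 56.7]
orientation: [0.389, 0.59, -0.389, 0.591]
wrist_force: [-10.2, 0.6, 28.9]
grip_width: -0.001
```

```bash
python3 - <<'E'
from workcell import status
s=status.state();print(s["tcp_pos"],s["wrist_force"],s["ft_torque"])
E
```

```text
[ 633.52194768 -131.06234093   56.68927009] [-10.20432991   0.56930636  28.91475085] [ 0.22796444  2.40348704 -0.02576617]
```

Emit:
{"method": "send_rows", "body": {
  "steps": [1,0,0,0.01,0,0,0,1,0,0,0.03,0,0,0,1,0,0,0.05,0,0,0,1,0,0,0.05,0,0,0,1,-0.03,-0.04,0.04,0,0,0,1,-0.035,-0.04,0,0,0,0,1,-0.035,-0.04,0,0,0,0,1,-0.035,-0.04,0,0,0,0]
}}

```text
clock: 6.25
tcp_pos: [497.8, -291.2, 232.4]
orientation: [0.389, 0.591, -0.389, 0.591]
wrist_force: [0.0, -0.8, -0.2]
grip_width: 0.0
```

Emit:
{"method": "send_rows", "body": {
  "steps": [1,-0.035,-0.04,0,0,0,0,1,-0.035,-0.04,0,0,0,0,1,-0.035,-0.04,0,0,0,0,1,-0.035,-0.04,0,0,0,0,1,0,0,0,0,0,0,1,0,0,0,0,0,0,1,0,0,0,0,0,0,1,0,0,0,0,0,0]
}}

```text
clock: 7.25
tcp_pos: [360.0, -449.1, 232.3]
orientation: [0.388, 0.591, -0.388, 0.591]
wrist_force: [0.8, -0.6, -0.1]
grip_width: 0.004
```

```bash
python3 - <<'E'
from workcell import status, viewer
import cv2, numpy as np
from h import proj
s=status.state();print(s["clock"],s["tcp_pos"],s["wrist_force"])
a=viewer.capture("scene")["image"];b=viewer.capture("side")["image"]
cv2.imwrite("pics/v2s.png",a)
cv2.imwrite("pics/v2.png",cv2.resize(np.hstack([a[270:380,180:310],b[230:340,365:495]]),(780,330),interpolation=cv2.INTER_CUBIC))
# predicted shut free-edge upper corners
h=np.array([555.1,-172.6]);u=np.array([.879,.477]);v=np.array([-.477,.879])
for sgn in(1,-1):
    X=np.r_[h+100*u+sgn*38*v,35]; p=proj("scene",X);q=proj("side",X); print("shut crop px",3*(p-[180,270]),3*(q-[365,230])+[390,0])
E
```

```text
7.25 [ 360.01737327 -449.09693488  232.32143774] [ 0.78889908 -0.61717223 -0.11882569]
shut crop px [317.1 127.2] [483.   85.5]
shut crop px [233.7 262.5] [616.2 109.8]
```

View pics/v2.png

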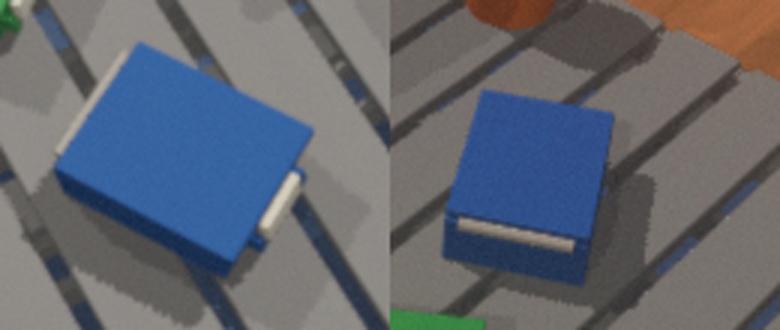

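View pics/v2s.png

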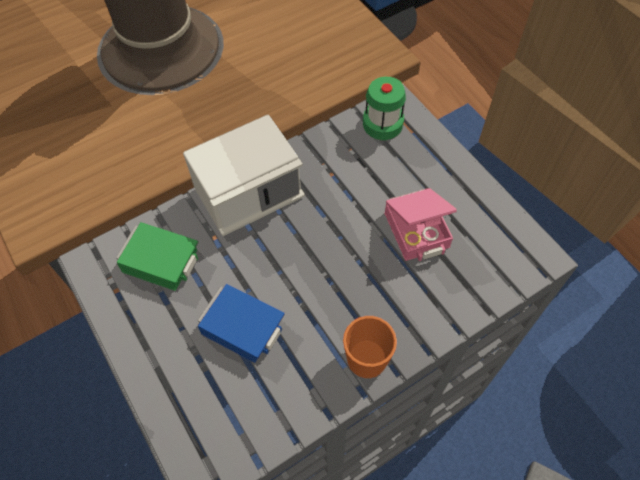

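```bash
python3 - <<'E'
from h import *
f=lambda x,y:(180+x/3,270+y/3); g=lambda x,y:(365+(x-390)/3,230+y/3)
for a,b in[((313,129),(483,90)),((233,264),(612,114)),((137,43),(450,212)),((56,158),(588,238))]: print(tri(f(*a),g(*b)))
from workcell import ctrl; print(ctrl.sign_off())
E
```

```text
(array([623.61242634, -93.03196766,  32.99561362]), np.float64(0.6325884529928922))
(array([ 660.00089377, -157.83063906,   31.64387146]), np.float64(1.7602431590330805))
(array([ 537.16112952, -142.13027168,   32.14694054]), np.float64(0.15556284986324911))
(array([ 570.77197967, -204.41351584,   34.51081954]), np.float64(2.5769377078292535))
the job is handed in; nothing more can be done
None
```

The blue nail-kit case is shut. I pressed down near the free edge of its lid with the closed fingertips, then backed the arm well away and handed the job in at about 7.3 s.

- **Press:** the lid gave way at about 7 N. I kept pushing to about 29 N at the wrist, where it hit a hard stop, so the lid was fully down.
- **Lid flat:** after the arm withdrew, the free-edge corners measured 32–33 mm high and the hinge corners 32–35 mm. That is level to within the measuring error, where the lid had stood at about 0.35 rad before. It stayed shut by itself.
- **Pink case and cup:** in the last picture the pink lid was still half open and the orange cup was standing where it was. I compared these by eye and did not measure them.
- **Not directly seen:** I did not see the catch click. I inferred it from the force and from the lid staying shut. No check failed. The heights read 1–4 mm below the nominal 36 mm at both ends, partly explained by the camera calibration of about 2 mm.

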